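# Flag the tired spring mount of the still

### The arm

A 6-joint arm with a two-finger parallel gripper is mounted at the origin on the work surface. World frame = base frame: x ahead of the robot, y to its left, z up, the work surface at z = 0. Lengths are in m, angles in degrees, forces in N, time in s.
With the tool pointing down it reaches from about 0.325 to 0.775 m from the base axis. Payload 5.5 kg.
Tool frame: the origin (TCP) lies at the centre of the arm's flange, where the gripper is bolted on; the fingertips stand 182 mm ahead of it and the grasp point (between the pads) lies 163 mm ahead of it; z points along the fingers, y is the line along which they close (so a half turn about z gives the same grasp; the last joint's range is limited). The gripper opens to 88 mm and grips with 3 to 60 N. Pads are 20 mm wide; open, the fingers measure 115 mm over their backs; the gripper's body (75 mm by 178 mm) begins 61 mm behind the grasp point.
Start: joints at [69.632, 5.22, 70.514, -0, 104.267, -3.249], TCP at [0.177, 0.573, 0.405] pointing down, gripper open.
Joint ranges: [-164.24, 164.24], [-49.07, 125.15], [9.68, 141.18], [-86.29, 266.29], [3.28, 154.24], [-151.56, 151.56]. Speed limits (degrees/s): [147.25, 147.25, 172.46, 180, 180, 180].

### API

Orientations are given as [roll, pitch, yaw] about the fixed x, y, z axes, in that order (R = Rz(yaw) Ry(pitch) Rx(roll)).
In Python, from station import r gives the robot as it stands. The module is installed in compiled form; this text tells all that it offers. Calls block until the motion is done:
- r.reach(position, orientation): joint-space move of the TCP to a pose.
- r.servo_line(position, rotation=None, speed=0.15): straight line of the TCP; rotation=None keeps the orientation; speed is the mean speed in m/s.
- r.move_joints(angles): joint-space move.
- r.let_go() and r.grab(squeeze=None): open the fingers fully, or close them until they stop; squeeze is the grip in N (None keeps the last).
- r.wait(seconds).
- r.inverse_kinematics(position, orientation): joint angles nearest the present ones, or None.
- r.sense(): the state.
- r.snapshot(name): name is "scene" or "top" or "wrist"; returns a dict with "frame" (384x512x3 uint8, red, green, blue), "fx", "fy", "cx", "cy" (pixels), "dist_coeffs" ([k1, k2, p1, p2, k3] as OpenCV has them; the pictures are not rectified), "R" (3x3) and "t" (3): a world point X has camera coordinates R X + t. Camera axes: x right, y down, z forward; pixel columns grow to the right and rows downward; lengths in m; the calibration is good to about 2 mm. A picture is of the moment at which its call begins. There is no depth.
A pose or a line that the arm cannot do raises r.IKError and nothing moves.
- r.hand_in(): hands the job in; it is judged then, once.
The state is a dict: "clock": time; "joints": joint angles; "joint_vel": joint speeds; "joint_torque": joint torques, N m; "tcp_pos": TCP position; "orientation": TCP orientation; "contact_force": force on the tool from outside, world axes, zero at the start; "torque": the same for the moment, N m; "opening": finger opening in m; "gripper_force": force on a finger pad.
Only numpy, scipy, OpenCV 4.12 (cv2) and the standard library are available. Lean on these libraries where they do the work, as an engineer would, in place of code of your own. Each camera call takes 0.05 s, during which the arm holds its last target. There are 200 camera calls.

### The job

Three spring mounts for the stills' hotplates are bolted side by side on a plate, and one has a tired spring. Going from the robot's left to its right, press each mount's black pad down several millimetres with the fingertips and let it spring back, then push the red tag of the softest one all the way down and leave the other two tags up. Only press and push: pick nothing up, and leave the vials and other things on the bench alone.

Things in the scene. Friction and masses are not known exactly. Their poses are not given: they have to be found in the camera images.
- carrier: aluminium plate 200 x 520 x 6 mm fixed to the bench, on which the three mounts are bolted side by side; origin at the centre of its underside, x across it (away from the robot at yaw 0), y along it
- mount_left: left spring mount as the robot sees it (left is +y), bolted to the carrier plate: white base 156 x 80 x 16 mm with a grey spring cup and a black tag housing (housing top 56 mm above the bench). All three look alike. Origin: on the base's underside, 6 mm above the bench, straight below the pad's centre; x points from the pad towards the tag (away from the robot), z up.
- pad_left (a point): centre of the top of the left mount's pad when it is up (the point stays there): a black rubber disc 56 mm across on a steel disc 60 mm across, on a coil spring, 86 mm above the bench. It goes straight down up to 14 mm and springs back. The springs are linear with a preload under 1 N: at 9 mm the softest takes about 3.5 N, the next about 6.7 N, the firmest about 10 N; which is where changes each time.
- tag_left (a point): centre of the top of the left mount's red tag when it is fully up (the point stays there; the tag may start up to 3 mm lower): its head is 22 mm (mount x) by 32 mm (mount y), 8 mm thick, 78 mm from the pad's centre along the mount's x, top 84 mm above the bench when up and 66 mm when down. It slides straight down 18 mm against about 3 N of friction and stays where it is left.
- mount_middle: middle spring mount as the robot sees it (left is +y), bolted to the carrier plate: white base 156 x 80 x 16 mm with a grey spring cup and a black tag housing (housing top 56 mm above the bench). All three look alike. Origin: on the base's underside, 6 mm above the bench, straight below the pad's centre; x points from the pad towards the tag (away from the robot), z up.
- pad_middle (a point): centre of the top of the middle mount's pad when it is up (the point stays there): a black rubber disc 56 mm across on a steel disc 60 mm across, on a coil spring, 86 mm above the bench. It goes straight down up to 14 mm and springs back. The springs are linear with a preload under 1 N: at 9 mm the softest takes about 3.5 N, the next about 6.7 N, the firmest about 10 N; which is where changes each time.
- tag_middle (a point): centre of the top of the middle mount's red tag when it is fully up (the point stays there; the tag may start up to 3 mm lower): its head is 22 mm (mount x) by 32 mm (mount y), 8 mm thick, 78 mm from the pad's centre along the mount's x, top 84 mm above the bench when up and 66 mm when down. It slides straight down 18 mm against about 3 N of friction and stays where it is left.
- mount_right: right spring mount as the robot sees it (left is +y), bolted to the carrier plate: white base 156 x 80 x 16 mm with a grey spring cup and a black tag housing (housing top 56 mm above the bench). All three look alike. Origin: on the base's underside, 6 mm above the bench, straight below the pad's centre; x points from the pad towards the tag (away from the robot), z up.
- pad_right (a point): centre of the top of the right mount's pad when it is up (the point stays there): a black rubber disc 56 mm across on a steel disc 60 mm across, on a coil spring, 86 mm above the bench. It goes straight down up to 14 mm and springs back. The springs are linear with a preload under 1 N: at 9 mm the softest takes about 3.5 N, the next about 6.7 N, the firmest about 10 N; which is where changes each time.
- tag_right (a point): centre of the top of the right mount's red tag when it is fully up (the point stays there; the tag may start up to 3 mm lower): its head is 22 mm (mount x) by 32 mm (mount y), 8 mm thick, 78 mm from the pad's centre along the mount's x, top 84 mm above the bench when up and 66 mm when down. It slides straight down 18 mm against about 3 N of friction and stays where it is left.
- spad_a (a joint): how far the pad of spring cartridge a is pressed down, m: 0 up, 0.014 bottomed. The cartridges a, b, c (each a pad with its spring and tag) are shuffled between the three mounts, so the letter does not tell the place
- stag_a (a joint): how far the tag of spring cartridge a is pushed down, m: 0 fully up, 0.018 fully down
- spad_b (a joint): how far the pad of spring cartridge b is pressed down, m: 0 up, 0.014 bottomed. The cartridges a, b, c (each a pad with its spring and tag) are shuffled between the three mounts, so the letter does not tell the place
- stag_b (a joint): how far the tag of spring cartridge b is pushed down, m: 0 fully up, 0.018 fully down
- spad_c (a joint): how far the pad of spring cartridge c is pressed down, m: 0 up, 0.014 bottomed. The cartridges a, b, c (each a pad with its spring and tag) are shuffled between the three mounts, so the letter does not tell the place
- stag_c (a joint): how far the tag of spring cartridge c is pushed down, m: 0 fully up, 0.018 fully down
- vial_0: small amber glass vial with black cap, 22 mm across, 48 mm tall, standing loose on the bench, to be left alone; origin at the centre of its underside
- vial_1: another such vial, standing loose on the bench, to be left alone; origin at the centre of its underside
- vial_2: another such vial, standing loose on the bench, to be left alone; origin at the centre of its underside
- cap: loose black screw cap, 34 mm across, 12 mm tall, standing loose on the bench, to be left alone; origin at the centre of its underside
- beaker: glass beaker, 84 mm across, 110 mm tall, standing loose on the bench, to be left alone; origin at the centre of its underside
- amber_bottle: amber bottle with black cap, 56 mm across, 100 mm tall, standing loose on the bench, to be left alone; origin at the centre of its underside
- cork_block: cork block 90 x 50 x 30 mm, standing loose on the bench, to be left alone; origin at the centre of its underside

How it is judged:
By the outcome, as a careful person would: the job done as asked, in the order asked, and still so for the second after the job is handed in, with the robot touching nothing.
It also fails if it takes over 51 s, if anything falls off the work surface, if the arm or the gripper's body presses on something with over 40 N, if the wrist force passes 120 N, or if a joint passes its speed limit or range.

## Working session

There is one attempt and no reset: what is moved stays moved. The work goes in short steps, each a Python script; the robot and the scene stay as the last script left them, time stands still between calls to the robot, and variables do not carry over. Pictures are saved under pics/ and viewed, at most 10 in all, crops included, and the job is handed in when it is done.

```bash
mkdir -p pics; python3 - <<'E'
from station import r
import cv2,pickle
d={}
for n in("scene","top"):
    s=r.snapshot(n);d[n]=s;cv2.imwrite(f"pics/{n}0.png",s["frame"][:,:,::-1]);print(n,s["t"],s["R"][2])
pickle.dump(d,open("s0.pkl","wb"));q=r.sense();print(q)
E
```

```text
scene [ 0.09908563 -0.35351093  1.50120117] [-0.67391329 -0.10014648 -0.7319915 ]
top [-0.02125867  0.55720035  1.51224569] [ 0.22014722  0.01451027 -0.97535873]
{'clock': 0.1, 'joints': array([ 6.96305473e+01,  5.26050068e+00,  7.05752116e+01, -8.54057201e-05,
        1.04267371e+02, -3.25152751e+00]), 'joint_vel': array([ 0.05025664, -0.09646413, -0.13953799,  0.03015026, -0.00912014,
        0.03899223]), 'joint_torque': array([ 2.35157699e-03, -4.47857344e+01, -4.07572210e+01,  6.99389353e-02,
        2.83944671e-02, -1.19602923e-04]), 'tcp_pos': array([0.17665388, 0.5734644 , 0.40359955]), 'orientation': array([-1.79897077e+02, -5.76417093e-03,  1.62882049e+02]), 'contact_force': array([0.66486266, 0.59882938, 0.15061838]), 'torque': array([ 0.03005148, -0.00976746, -0.01932528]), 'gripper_force': 0.0, 'opening': 0.08774506121557459}
```

View pics/top0.png

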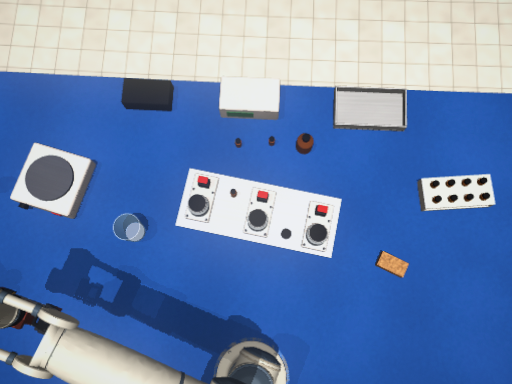

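View pics/scene0.png

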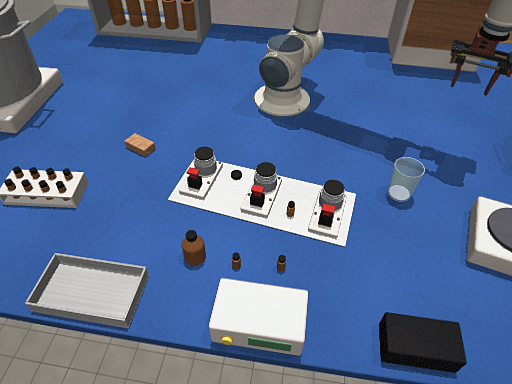

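Top view: the red tags are at about (204,181), (263,196) and (321,210), and the pads at (199,204), (258,219) and (318,233). A vial at (234,193) and the cap at (286,234) stand between the mounts.

```bash
cat >h.py <<'E'
import cv2,numpy as np
def ray(s,p,z):
    K=np.array([[s["fx"],0,s["cx"]],[0,s["fy"],s["cy"]],[0,0,1.]])
    u=cv2.undistortPoints(np.array([[p]],float),K,np.array(s["dist_coeffs"],float))[0,0]
    R=np.array(s["R"]);t=np.array(s["t"]);d=R.T@np.array([u[0],u[1],1]);c=-R.T@t
    return c+d*(z-c[2])/d[2]
def blobs(m,lo,hi):
    n,_,st,c=cv2.connectedComponentsWithStats(m.astype(np.uint8),connectivity=4)
    return [(c[i],st[i]) for i in range(1,n) if lo<=st[i,4]<=hi]
E
python3 - <<'E'
import pickle,cv2,numpy as np
from h import *
d=pickle.load(open("s0.pkl","rb"))
roi={"top":(170,345,165,260),"scene":(165,360,140,245)}
for n,s in d.items():
    x0,x1,y0,y1=roi[n];f=s["frame"].astype(int);m=np.zeros(f.shape[:2],bool);m[y0:y1,x0:x1]=1
    R,G,B=f[...,0],f[...,1],f[...,2]
    red=m&(R>180)&(G<60)&(B<60)
    blk=m&(f.max(2)<60)
    for nm,mm,z in(("red",red,.083),("blk",blk,.086)):
        for c,st in blobs(mm,15,1000): print(n,nm,c.round(1),st,ray(s,c,z).round(4))
    crop=s["frame"][y0:y1,x0:x1,::-1];cv2.imwrite(f"pics/{n}crop.png",cv2.resize(crop,None,fx=4,fy=4,interpolation=0))
E
```

```text
scene red [192.9 170. ] [188 168  11   6  39] [ 0.5174 -0.1988  0.083 ]
scene red [257.1 187.8] [251 185  13   7  51] [ 0.5557 -0.008   0.083 ]
scene red [328.2 207.2] [322 204  13   8  57] [0.5935 0.1859 0.083 ]
scene blk [203.6 153. ] [195 147  18  13 194] [ 0.445  -0.1854  0.086 ]
scene blk [265.4 169.2] [256 162  19  15 220] [0.4825 0.0042 0.086 ]
scene blk [236.  174.3] [231 170  11  10  85] [ 0.5168 -0.0741  0.086 ]
scene blk [194.6 182.3] [188 176  14  14 145] [ 0.5666 -0.1801  0.086 ]
scene blk [333.5 187.1] [324 180  20  16 241] [0.5211 0.1974 0.086 ]
scene blk [256.8 199.7] [250 192  15  15 157] [ 0.6012 -0.0016  0.086 ]
scene blk [319.8 198.9] [319 193   3  12  17] [0.5707 0.1626 0.086 ]
scene blk [290.9 204.1] [288 201   7   7  37] [0.6018 0.0885 0.086 ]
scene blk [325.  219.4] [318 211  16  16 151] [0.6387 0.179  0.086 ]
scene blk [190.9 235.6] [186 230  11  12 105] [ 0.7437 -0.1415  0.086 ]
top red [322.9 208.1] [318 206   9   7  33] [ 0.5212 -0.2009  0.083 ]
top blk [320.6 213.9] [315 213  11   3  16] [ 0.5018 -0.1937  0.086 ]
```

View pics/topcrop.png

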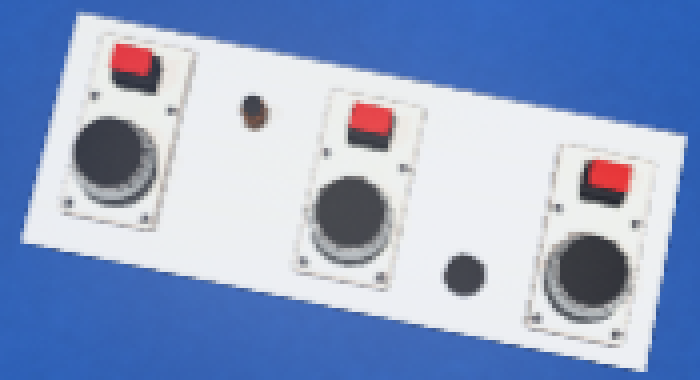

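```bash
python3 - <<'E'
import pickle,cv2,numpy as np
from h import *
s=pickle.load(open("s0.pkl","rb"))["top"]
x0,x1,y0,y1=(170,345,165,260);f=s["frame"].astype(int);m=np.zeros(f.shape[:2],bool);m[y0:y1,x0:x1]=1
R,G,B=f[...,0],f[...,1],f[...,2]
for p in((199,200),(258,217),(318,232),(203,179)):print(f[p[1],p[0]],end=' ')
P=[]
for nm,mm,z in(("red",m&(R-G>90),.0835),("blk",m&(f.max(2)<85)&(R-B>-25),.086)):
    for c,st in blobs(cv2.morphologyEx(mm.astype(np.uint8),cv2.MORPH_OPEN,np.ones((3,3),np.uint8)),15,1000): print(nm,c.round(1),st,ray(s,c,z).round(4))
E
```

```text
[60 64 73] [71 72 79] [55 56 61] [228  62  71] red [202.5 179.4] [198 176  10   8  62] [0.5964 0.184  0.0835]
red [262.4 194.1] [258 191  10   7  62] [ 0.5573 -0.0089  0.0835]
red [322.  208.4] [317 205  11   8  66] [ 0.52   -0.1981  0.0835]
blk [203.7 184.9] [199 183  10   5  35] [0.578  0.1788 0.086 ]
blk [232.6 191.4] [231 190   4   4  15] [0.5611 0.0859 0.086 ]
blk [196.5 202.5] [189 195  16  16 208] [0.5199 0.1973 0.086 ]
blk [262.  199.4] [258 198   9   4  27] [ 0.5394 -0.0083  0.086 ]
blk [257.2 217.5] [250 210  16  16 202] [0.481  0.0039 0.086 ]
blk [319.4 213.1] [315 211  10   5  33] [ 0.5041 -0.1897  0.086 ]
blk [317.6 232.2] [310 224  16  17 224] [ 0.4435 -0.1854  0.086 ]
blk [285.5 233.2] [282 229   8   9  61] [ 0.4358 -0.0862  0.086 ]
```

Both views agree within about 2 mm. Mount yaw is about -11.2°, and the tags lie 78 mm from their pads. Next I close the fingers and press left, middle, right while logging force.

```bash
cat >m.py <<'E'
from station import r
import numpy as np
PADS=dict(left=(.5203,.1974),middle=(.4818,.004),right=(.4440,-.1854))
Y=-11.2;O=[180,0,180+Y]
def rd(n=5):
    q=[]
    for _ in range(n): r.wait(.04);s=r.sense();q.append([*s["tcp_pos"],*s["contact_force"]])
    return np.mean(q,0)
E
python3 - <<'E'
from m import *
r.grab(5)
for n,(x,y) in PADS.items():
    r.reach([x,y,.36],O); r.servo_line([x,y,.282],speed=.12)
    b=rd()
    print(n,"free",b.round(4))
    for dep in(.003,.006,.009):
        r.servo_line([x,y,.268-dep],speed=.04); v=rd()
        print(n,dep,"tipz",(v[2]-.182).round(4),"xy",v[:2].round(4),"F",(v-b)[3:].round(2))
    r.servo_line([x,y,.30],speed=.12)
print(r.sense()["clock"],r.sense()["opening"],r.sense()["joints"].round(1))
E
```

```text
left free [ 0.5205  0.1975  0.2833 -0.0012 -0.207   0.1234]
left 0.003 tipz 0.0834 xy [0.5203 0.1974] F [0.17 0.26 2.34]
left 0.006 tipz 0.0803 xy [0.5203 0.1974] F [-0.54 -0.27  4.71]
left 0.009 tipz 0.0775 xy [0.5203 0.1974] F [-0.75 -0.71  6.76]
middle free [ 0.4821  0.0041  0.2831  0.3442 -0.0573 -0.0912]
middle 0.003 tipz 0.0832 xy [0.4817 0.004 ] F [-1.44 -0.24  1.58]
middle 0.006 tipz 0.0802 xy [0.4819 0.004 ] F [ 0.31 -0.62  2.76]
middle 0.009 tipz 0.0772 xy [0.4819 0.004 ] F [ 0.76 -0.25  4.04]
right free [ 0.4443 -0.1854  0.2832 -0.2946  0.3482 -0.0656]
right 0.003 tipz 0.0834 xy [ 0.444  -0.1854] F [ 0.1  -0.31  3.62]
right 0.006 tipz 0.0806 xy [ 0.444  -0.1854] F [-0.97 -0.22  6.24]
right 0.009 tipz 0.0781 xy [ 0.444  -0.1854] F [-2.14  0.75  9.32]
14.5583 0.0006352752423157326 [ -26.7  -13.1   98.7    0.    94.5 -105.5]
```

The middle mount is clearly the softest (4.0 N, against 6.8 N and 9.3 N). Now I push its tag down until the force shows it has bottomed.

```bash
python3 - <<'E'
from m import *
x=.482+.078*np.cos(np.radians(Y));y=.004+.078*np.sin(np.radians(Y))
print(x,y)
r.servo_line([.444,-.1854,.36]);r.reach([x,y,.36],O);r.servo_line([x,y,.272],speed=.12);b=rd()
for z in(.078,.072,.068,.066,.065,.064,.063):
    r.servo_line([x,y,z+.182],speed=.03);v=rd()
    print(z,(v[2]-.182).round(4),(v-b)[3:].round(2))
    if (v-b)[5]>12 or abs(v[3]-b[3])>12: break
r.servo_line([x,y,.36],speed=.15);r.reach([.30,.35,.40],O);r.wait(.3)
import cv2,pickle
d={}
for n in("scene","top"):
    s=r.snapshot(n);d[n]=s
    x0,x1,y0,y1=(170,345,165,260) if n=="top" else (165,360,140,245)
    cv2.imwrite(f"pics/{n}1.png",cv2.resize(s["frame"][y0:y1,x0:x1,::-1],None,fx=4,fy=4,interpolation=2))
pickle.dump(d,open("s1.pkl","wb"));print(r.sense()["clock"])
E
```

```text
0.558514502117237 -0.011150279395157812
0.078 0.0777 [-0.53  0.42  0.33]
0.072 0.0717 [-0.26  0.41  0.11]
0.068 0.0678 [-0.4   0.51  0.37]
0.066 0.0664 [-2.1   0.3   4.09]
0.065 0.0663 [-4.31  0.68  8.45]
0.064 0.0662 [-6.54  0.52 12.74]
23.1667
```

View pics/scene1.png

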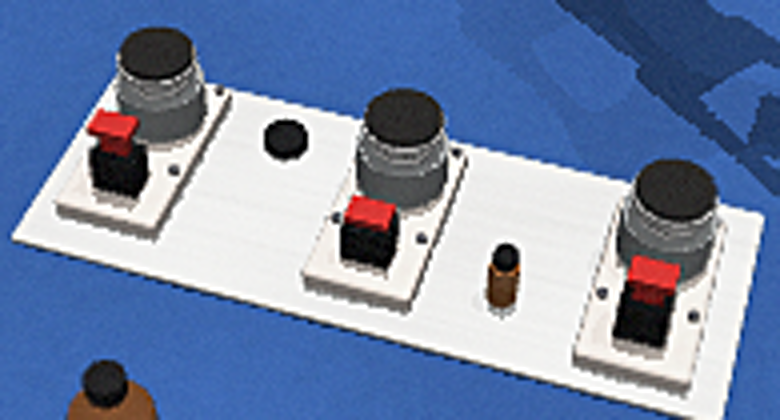

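The middle tag (crop 370,212) is flush with its housing and bottomed at 66 mm. The other two tags are up, all three pads are up, and the vial and cap have not moved.

```bash
python3 -c "
from station import r
print(r.hand_in())"
```

```text
the job is handed in; nothing more can be done
None
```

I pressed the pads left, middle, right (6.8 N, 4.0 N and 9.3 N at about 9 mm), pushed the middle (softest) mount's tag all the way down, left the other two up, and handed the job in just after 23 s on the robot's clock.

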